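# Hold the bore probe at its setting height

## Task

On the green checking rig, slide the probe carriage fully home against the end stop where the round brass bush stands, so that the probe is over its bore. Then press the spring-loaded round button on top of the probe until its top is level with the flat top of the setting post next to the bush, and hold it there: the program finishes while still holding the button down at that height. Leave the setting post's height and all the loose things on the table as they are.

Things in the scene. Friction and masses are not known exactly. Their poses are not given: they have to be found in the camera images.
- rig: Green bed plate of the rig, 220 mm (its x) by 360 mm (y) by 20 mm high, fixed; origin at table height in its middle. Its x points away from the robot (yaw up to 15 degrees), y along the guide rail, z up. Rail at x = -50 mm, a green stop block at each end. Two steel nests on the bed at x = +35 mm, y = +/-100 mm: one with the bush, one with a dark square block; sides vary.
- carriage (a joint): Position of the grey probe carriage along the rail, m, growing towards the rig's +y: -0.100 is against the stop at the -y end, +0.100 against that at the +y end; starts near the middle. About 3 N of friction; stays where it is left. 70 mm wide along the rail, with an arm 44 mm wide, top 136 mm above the table, reaching out to the probe.
- carriage_knob (a point): Top centre of the upright black round knob on the carriage, 26 mm in diameter, its straight side 4 to 31 mm below this point, which is 185 mm above the table. Free all round: it can be pinched from above to slide the carriage. It is 90 mm from the button, on the robot's side (the rig's -x).
- button_top (a point): Centre of the flat top of the steel push button on the probe, a disc 40 mm in diameter and 12 mm thick on a 12 mm rod; 200 mm above the table when released. It moves with the carriage and goes straight down when pressed.
- probe (a joint): How far the button is pressed, m: 0 released, 0.030 at the bottom of its travel. A spring pushes it up: about 4 N at the start of travel and about 10 N at the bottom.
- bush_top (a point): Centre of the bore at the top of the flanged brass bush, 42 mm in diameter (foot flange 54 mm, bore 19 mm), 80 mm above the table. With the carriage against the stop at this end, the button is exactly above it.
- post_top (a point): Centre of the flat top of the steel setting post, a disc 26 mm in diameter on a thin rod, standing 60 mm beyond the bush's centre (rig's +x). Its height varies: 178 to 190 mm above the table, so the button must go down 10 to 22 mm to be level with it. It is tight and does not move unless pushed hard.
- spare_ring: Bystander, to be left alone: loose brass ring, 40 mm across, 18 mm high, lying on the bed between the nests under the probe's path. Origin at the middle of its underside.
- hex_key: Bystander, to be left alone: L-shaped steel key 100 by 35 mm, flat on the table just beyond the rig (origin: middle of the long leg).
- mallet: Bystander, to be left alone: hammer with wooden handle, lying on the plywood sheet left of the rig. Origin at the middle of its underside.
- driver: Bystander, to be left alone: screwdriver with orange handle, lying right of the rig, nearer the robot. Origin at the middle of its underside.
- bar_stock: Bystander, to be left alone: brass bar 200 x 16 x 16 mm lying right of the rig. Origin at the middle of its underside.
- cup: Bystander, to be left alone: white cup, 85 mm high, standing right of the rig, far side. Origin at the middle of its underside.
- oil: Bystander, to be left alone: brown bottle, 190 mm high, standing left of the rig, far side. Origin at the middle of its underside.

How it is judged:
On the way, in this order (a step that is already met when the one before it is completed fails the run):
1. the carriage is fully home against the stop at the bush, probe over the bore, button not yet pressed (horizontal distance between button_top and bush_top below 0.004 m and value of joint probe below 0.004 m), for 0.2 s.
2. with the carriage home, the robot holds the button level with the setting post (horizontal distance between button_top and bush_top below 0.004 m and z of button_top in the frame of post_top between -0.004 and 0.004 m and contact force between any of the fingers, the arm and probe above 1.5 N), for 0.3 s.
At the end, for the whole second after the job is handed in: The carriage is against the stop at the bush (button within 4 mm of the bore's axis), the button's top is level with the setting post's top within 4 mm and still, and the robot is pressing it with more than 1.5 N when the program ends and through the next second (all of step 2 and velocity of joint probe between -0.01 and 0.01 m/s); the arm keeps its last pose, push and grip.
It fails at once if the setting post's height is changed by more than 3 mm (distance of post_top from where it was at the start of the episode above 0.003 m).
It fails at once if a loose bystander is moved by more than 30 mm (distance of any of spare_ring, hex_key, mallet, driver, bar_stock, cup, oil from where it was at the start of the episode above 0.03 m).
It also fails if it takes over 45 s, if anything falls off the work surface, if the arm or the gripper's body presses on something with over 40 N, if the wrist force passes 120 N, or if a joint passes its speed limit or range.

## Robot

A 6-joint arm with a two-finger parallel gripper is mounted at the origin on the work surface. World frame = base frame: x ahead of the robot, y to its left, z up, the work surface at z = 0. Lengths are in m, angles in rad, forces in N, time in s.
With the tool pointing down it reaches from about 0.35 to 0.775 m from the base axis. Payload 5.5 kg.
Tool frame: the origin (TCP) lies between the finger pads; the fingertips stand 19 mm ahead of it and the grasp point (between the pads) is the TCP; z points along the fingers, y is the line along which they close (so a half turn about z gives the same grasp; the last joint's range is limited). The gripper opens to 85 mm and grips with 20 to 120 N. Pads are 22 mm wide; open, the fingers measure 114 mm over their backs; the gripper's body (76 mm by 85 mm) begins 54 mm behind the grasp point. The pads swing forward as they close: fully open they stand 13 mm farther back than shut.
Start: joints at [1.131, 0.313, 0.046, 1.304, 0, 1.431], TCP at [0.17, 0.549, 0.25] pointing down, gripper open.
Joint ranges: [-2.76, 2.76], [-0.86, 1.69], [-1.03, 1.26], [-2.2, 2.34], [-1.47, 1.5], [-3.14, 3.14]. Speed limits (rad/s): [2.57, 2.57, 3.14, 3.14, 3.14, 3.14].

## Interface

Orientations are given as a unit quaternion [w, x, y, z].
In Python, from workcell import env gives the robot as it stands.
- The arm moves only by the shell command python3 -m pendant 'ROWS' [FORCE]. ROWS is JSON, a list of rows, each an object with "travel": the shift along the tool's x, y, z scaled (see below), a list of three; "rot": the turn, a rotation vector about the tool's x, y, z scaled (see below), a list of three; "fingers": the opening, from -1 (shut) to 1 (fully open). In form: [{"travel": [dx, dy, dz], "rot": [wx, wy, wz], "fingers": fingers}, ...]. A call has 1 to 10 rows; each row is the pose to reach, as a shift and turn from the pose commanded when the call began, along the tool's axes at that moment; what a row does not reach only later rows make up. The controller multiplies each number of a shift by 0.12 m and each number of a turn by 60 degrees. A row lasts 1/10 s, in which the tool goes at most 50 mm and 8.59 degrees, less where a joint would pass 70% of its speed; a pose out of reach is approached as far as the arm can. A call with a number of a shift or a turn outside -1 to 1 is refused whole. A call with a gripper value outside its range is refused whole. The fingers move at their own pace and stop on an object; FORCE is the grip in N (left out, the last holds). Time passes only in rows, so rows that repeat a pose let the fingers close. It gives the time, the measured TCP pose, the force, the opening and the grip force at its end, in the units of the state.
- env.get_state(): the state, without advancing time (a new reading comes with each control period).
- env.read_camera(name): name is "scene" or "top" or "wrist"; returns (picture, depth): 480x640x3 uint8, blue, green, red; 480x640 float32, m along the optical axis (not along the pixel's ray), 0 where there is no reading.
- env.camera_model(name): a dict with "fovy" (degrees; the focal length in pixels is half the picture's height over the tangent of half this angle, whatever the lens; pixels are square), "cx", "cy" (the principal point, pixels), "rvec" (rotation vector, rad) and "tvec" (3), from world to camera coordinates, as OpenCV has them; the wrist camera has in their place "T_tool_cam" (4x4, takes a point from camera to tool coordinates, whose origin is the TCP and whose axes are the flange's). Camera axes: x right, y down, z forward; pixel columns grow to the right and rows downward; lengths in m; the calibration is good to about 2 mm. The wrist camera is an equidistant fisheye: a pixel r from the principal point sees the ray r / f radians off the axis. A picture is of the moment at which its call begins: read the wrist's pose just before it. camera_model takes no time and is no camera call.
- env.hand_in(): hands the job in; it is judged then, once.
Trained networks look in the newest picture that a camera, given by its name, has taken for a name from the list of things; names that differ only in an ending like _2 or _b are one class to them, and where a whole thing is asked for, a point or a joint stands for the part that bears it (a point fixed in the world has none). Each returns a list of dicts, best first, with "conf" (0 to 1); they miss things now and then, are a little off and sometimes report something else, mostly with a low value. They report only what shows in the picture. A call takes as long as a camera call.
- env.outline_of(camera, target): "mask" (480x640 bool, what is visible of it) and "xy" ([column, row] in pixels, amid what is visible of it).
The state is a dict: "clock": time; "joint_pos": joint angles; "qvel": joint speeds; "tau": joint torques, N m; "tcp_pos": TCP position; "orientation": TCP orientation; "wrist_force": force on the tool from outside, world axes, zero at the start; "ft_torque": the same for the moment, N m; "finger_gap": finger opening in m; "grip_force": force on a finger pad.
Only numpy, scipy, OpenCV 4.12 (cv2) and the standard library are available. Lean on these libraries where they do the work, as an engineer would, in place of code of your own. Each camera call takes 0.05 s, during which the arm holds its last target. There are 200 camera calls.

## Working session

There is one attempt and no reset: what is moved stays moved. The work goes in short steps, Python scripts to look and compute and a shell command to move; the robot and the scene stay as the last step left them, time stands still between calls to the robot, and variables do not carry over. Pictures are saved under pics/ and viewed, at most 10 in all, crops included, and the job is handed in when it is done.

```bash
mkdir -p pics; ls
cat > h.py <<'E'
import numpy as np, cv2
from workcell import env
def world(name,px,depth_img,d=None):
    m=env.camera_model(name); f=240/np.tan(np.radians(m["fovy"])/2)
    px=np.atleast_2d(px); 
    z=depth_img[px[:,1].astype(int),px[:,0].astype(int)] if d is None else d
    c=np.c_[(px[:,0]-m["cx"])/f*z,(px[:,1]-m["cy"])/f*z,z*np.ones(len(px))]
    R=cv2.Rodrigues(np.array(m["rvec"],float))[0]
    return (c-np.ravel(m["tvec"]))@R
E
python3 - <<'E'
from h import *
s=env.get_state(); print({k:np.round(v,3) for k,v in s.items()})
for n in ("top","scene"):
    p,d=env.read_camera(n); cv2.imwrite(f"pics/{n}0.png",p); np.save(f"{n}0.npy",d)
    print(n,env.camera_model(n))
    for t in ("carriage_knob","button_top","bush_top","post_top","rig","spare_ring"):
        for o in env.outline_of(n,t)[:2]:
            m=o["mask"]; v,u=np.nonzero(m); w=world(n,np.c_[u,v],d); w=w[d[v,u]>0]
            if len(w): 
                top=w[w[:,2]>np.percentile(w[:,2],95)-.006]
                print(t,round(o["conf"],2),np.round(o["xy"]),m.sum(),"med",np.median(w,0).round(3),"top",top.mean(0).round(4),len(top))
E
```

```text
pics
{'clock': np.float64(0.0), 'joint_pos': array([1.131, 0.314, 0.045, 1.304, 0.   , 1.431]), 'qvel': array([-0.002, -0.001, -0.004,  0.   ,  0.002, -0.001]), 'tau': array([-2.0000e-03, -4.8063e+01,  2.9853e+01,  1.9000e-02, -1.0000e-03,
       -0.0000e+00]), 'tcp_pos': array([0.17 , 0.549, 0.249]), 'orientation': array([-0.   ,  0.149,  0.989, -0.001]), 'wrist_force': array([ 0.03 , -0.717, -0.981]), 'ft_torque': array([-0.007,  0.037,  0.022]), 'grip_force': np.float64(0.0), 'finger_gap': np.float64(0.085)}
top {'fovy': 47.61846135685798, 'cx': 327.82108351757273, 'cy': 239.10058381137932, 'rvec': array([ 2.19020608, -2.13465652,  0.1447456 ]), 'tvec': array([-0.06986687,  0.50852518,  1.5228316 ])}
carriage_knob 0.9 [337. 243.] 1134 med [ 0.49  -0.077  0.136] top [ 0.5503 -0.0861  0.2001] 168
button_top 0.77 [339. 217.] 171 med [ 0.55  -0.085  0.2  ] top [ 0.5505 -0.0854  0.2014] 111
bush_top 0.71 [376. 228.] 749 med [ 0.544 -0.191  0.037] top [ 0.5937 -0.1977  0.1869] 71
post_top 0.59 [172. 185.] 791 med [0.638 0.383 0.126] top [0.6485 0.3958 0.191 ] 101
rig 0.79 [333. 244.] 84
[... 366 characters left out ...]
321. 238.] 2144 med [ 0.497 -0.068  0.134] top [ 0.5545 -0.0853  0.2009] 201
button_top 0.6 [294. 216.] 261 med [ 0.555 -0.084  0.2  ] top [ 0.5536 -0.0857  0.2015] 175
bush_top 0.92 [266. 245.] 1248 med [ 0.559 -0.19   0.053] top [ 0.5948 -0.1973  0.1879] 86
bush_top 0.68 [246. 302.] 202 med [ 0.683 -0.115  0.008] top [ 0.6827 -0.1266  0.0089] 153
post_top 0.88 [252. 219.] 311 med [ 0.596 -0.195  0.143] top [ 0.595  -0.1976  0.188 ] 85
post_top 0.5 [244. 290.] 80 med [ 0.68  -0.151  0.008] top [ 0.6805 -0.1488  0.0089] 73
rig 0.84 [317. 271.] 9126 med [ 0.53  -0.05   0.023] top [ 0.5304 -0.0796  0.1785] 544
rig 0.5 [269. 246.] 1351 med [ 0.56  -0.19   0.047] top [ 0.5952 -0.1975  0.188 ] 85
```

Run:
```python
import cv2,numpy as np
a=cv2.imread("pics/top0.png")[130:350,200:480]; b=cv2.imread("pics/scene0.png")[120:400,150:500]
a=cv2.resize(a,(400,314),interpolation=2); b=cv2.resize(b,(400,320),interpolation=2)
c=np.zeros((320,800,3),np.uint8);c[:314,:400]=a;c[:,400:]=b
cv2.imwrite("pics/c1.png",c)
from h import *
# knob top: points z 0.175..0.195 near carriage; bush/post from both cams; rail yaw from green mask
for n in ("top","scene"):
    d=np.load(f"{n}0.npy"); v,u=np.nonzero(d>0); w=world(n,np.c_[u,v],d)
    def box(x0,x1,y0,y1,z0,z1):
        k=(w[:,0]>x0)&(w[:,0]<x1)&(w[:,1]>y0)&(w[:,1]<y1)&(w[:,2]>z0)&(w[:,2]<z1); q=w[k]
        return len(q), q.mean(0).round(4) if len(q) else 0, q.min(0).round(3) if len(q) else 0, q.max(0).round(3) if len(q) else 0
    print(n,"knob",box(.42,.5,-.12,0,.18,.195)); print("button",box(.51,.6,-.14,-.03,.193,.21))
    print("post",box(.56,.63,-.24,-.15,.175,.2)); print("bush",box(.5,.58,-.24,-.15,.072,.087)); print("tall",box(.4,.68,-.3,.15,.21,.24))
```

```text
top knob (69, array([ 0.463 , -0.0707,  0.185 ]), array([ 0.451, -0.082,  0.18 ]), array([ 0.474, -0.059,  0.191]))
button (188, array([ 0.5514, -0.0861,  0.1998]), array([ 0.532, -0.106,  0.193]), array([ 0.57 , -0.067,  0.206]))
post (76, array([ 0.5936, -0.1975,  0.1867]), array([ 0.581, -0.209,  0.18 ]), array([ 0.605, -0.186,  0.194]))
bush (140, array([ 0.5334, -0.1866,  0.0801]), array([ 0.513, -0.206,  0.073]), array([ 0.554, -0.167,  0.087]))
tall (0, 0, 0, 0)
scene knob (76, array([ 0.4661, -0.07  ,  0.185 ]), array([ 0.453, -0.085,  0.18 ]), array([ 0.478, -0.057,  0.19 ]))
button (213, array([ 0.5547, -0.0849,  0.2006]), array([ 0.533, -0.107,  0.193]), array([ 0.572, -0.066,  0.205]))
post (93, array([ 0.5951, -0.1972,  0.1872]), array([ 0.581, -0.212,  0.175]), array([ 0.606, -0.184,  0.193]))
bush (193, array([ 0.5363, -0.1864,  0.0798]), array([ 0.514, -0.211,  0.072]), array([ 0.556, -0.166,  0.087]))
tall (0, 0, 0, 0)
```

View pics/c1.png

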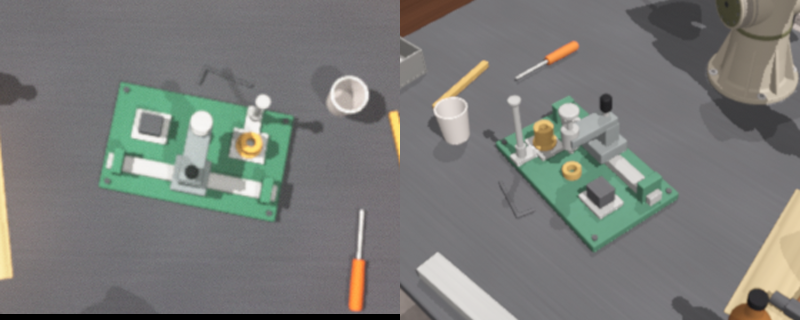

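The top view crop shows the bush at (250,145), the post at (263,102), the button at (202,123) and the knob at (192,172). The bush is at the rig's -y end and the yaw is about -10°. The post top is at z≈0.187. I'll move over the knob first.

```bash
for i in 1 2; do :; done
python3 -m pendant '[{"travel":[-0.774,-0.842,0],"rot":[0,0,0],"fingers":1},{"travel":[-0.774,-0.842,0],"rot":[0,0,0],"fingers":1},{"travel":[-0.774,-0.842,0],"rot":[0,0,0],"fingers":1},{"travel":[-0.774,-0.842,0],"rot":[0,0,0],"fingers":1}]' 30
python3 -m pendant '[{"travel":[-0.774,-0.842,0],"rot":[0,0,0],"fingers":1},{"travel":[-0.774,-0.842,0],"rot":[0,0,0],"fingers":1},{"travel":[-0.774,-0.842,0],"rot":[0,0,0],"fingers":1},{"travel":[-0.774,-0.842,0],"rot":[0,0,0],"fingers":1}]'
python3 -m pendant '[{"travel":[-0.774,-0.842,0],"rot":[0,0,0],"fingers":1},{"travel":[-0.774,-0.842,0],"rot":[0,0,0],"fingers":1},{"travel":[-0.774,-0.842,0],"rot":[0,0,0],"fingers":1},{"travel":[-0.774,-0.842,0],"rot":[0,0,0],"fingers":1}]'
python3 -m pendant '[{"travel":[-0.774,-0.842,0],"rot":[0,0,0],"fingers":1},{"travel":[-0.774,-0.842,0],"rot":[0,0,0],"fingers":1},{"travel":[-0.774,-0.842,0],"rot":[0,0,0],"fingers":1},{"travel":[-0.774,-0.842,0],"rot":[0,0,0],"fingers":1}]'
python3 -m pendant '[{"travel":[-0.774,-0.842,0],"rot":[0,0,-0.119],"fingers":1},{"travel":[-0.774,-0.842,0],"rot":[0,0,-0.119],"fingers":1},{"travel":[-0.774,-0.842,0],"rot":[0,0,-0.119],"fingers":1},{"travel":[-0.774,-0.842,0],"rot":[0,0,-0.119],"fingers":1},{"travel":[-0.774,-0.842,0],"rot":[0,0,-0.119],"fingers":1}]'
cat >> h.py <<'E'
from scipy.spatial.transform import Rotation as Ro
def go(target):
    s=env.get_state(); q=s["orientation"]; R=Ro.from_quat([q[1],q[2],q[3],q[0]]).as_matrix()
    print("tcp",s["tcp_pos"].round(4),"t",s["clock"],"F",s["wrist_force"].round(1),"gap",s["finger_gap"].round(4),"yaxis",R[:,1].round(3),"z",R[:,2].round(3))
    print("travel units",((np.array(target)-s["tcp_pos"])@R/.12).round(3))
E
python3 -c "
from h import *
go([.4646,-.0703,.172])"
```

```text
clock: 1.1
tcp_pos: [0.2297, 0.4221, 0.2506]
orientation: [0.0, 0.151, 0.988, -0.001]
wrist_force: [0.9, 0.6, 0.1]
finger_gap: 0.0855
grip_force: 0.0
clock: 1.5
tcp_pos: [0.289, 0.299, 0.2506]
orientation: [0.0, 0.152, 0.988, -0.0]
wrist_force: [0.3, 0.8, 0.1]
finger_gap: 0.0854
grip_force: 0.0
clock: 1.9
tcp_pos: [0.3485, 0.1754, 0.2506]
orientation: [0.001, 0.152, 0.988, 0.0]
wrist_force: [0.8, 0.1, -0.6]
finger_gap: 0.0856
grip_force: 0.0
clock: 2.3
tcp_pos: [0.4079, 0.0515, 0.2504]
orientation: [0.001, 0.151, 0.988, -0.0]
wrist_force: [-0.8, 0.7, 0.5]
finger_gap: 0.0853
grip_force: 0.0
clock: 2.8
tcp_pos: [0.4646, -0.0695, 0.2499]
orientation: [-0.001, 0.088, 0.996, 0.001]
wrist_force: [-0.3, -0.6, 0.3]
finger_gap: 0.0854
grip_force: 0.0Traceback (most recent call last):
  File "<string>", line 3, in <module>
    go([.4646,-.0703,.172])
    ~~^^^^^^^^^^^^^^^^^^^^^
  File "h.py", line 13, in go
    print("tcp",s["tcp_pos"].round(4),"t",s["clock"],"F",s["wrist_force"].round(1),"gap",s["finger_gap"].round(4),"yaxis",R[:,1].round(3),"z",R[:,2].round(3))
                                                                                         ^^^^^^^^^^^^^^^^^^^^^
AttributeError: 'float' object has no attribute 'round'
```

```bash
python3 -m pendant '[{"travel":[0,0,0.3],"rot":[0,0,0],"fingers":1},{"travel":[0,0,0.55],"rot":[0,0,0],"fingers":1},{"travel":[0,0,0.633],"rot":[0,0,0],"fingers":1},{"travel":[0,0,0.633],"rot":[0,0,0],"fingers":1}]'
python3 -m pendant '[{"travel":[0,0,0],"rot":[0,0,0],"fingers":-1},{"travel":[0,0,0],"rot":[0,0,0],"fingers":-1},{"travel":[0,0,0],"rot":[0,0,0],"fingers":-1},{"travel":[0,0,0],"rot":[0,0,0],"fingers":-1},{"travel":[0,0,0],"rot":[0,0,0],"fingers":-1},{"travel":[0,0,0],"rot":[0,0,0],"fingers":-1},{"travel":[0,0,0],"rot":[0,0,0],"fingers":-1},{"travel":[0,0,0],"rot":[0,0,0],"fingers":-1}]' 30
```

```text
clock: 3.2
tcp_pos: [0.463, -0.0684, 0.1733]
orientation: [-0.002, 0.086, 0.996, 0.001]
wrist_force: [-0.8, 0.3, 0.9]
finger_gap: 0.0851
grip_force: 0.0
clock: 4.0
tcp_pos: [0.4649, -0.0709, 0.1754]
orientation: [0.001, 0.088, 0.996, -0.0]
wrist_force: [-0.5, -0.3, 6.3]
finger_gap: 0.0248
grip_force: 29.4
```

```bash
python3 -m pendant '[{"travel":[0,-0.1,0],"rot":[0,0,0],"fingers":-1},{"travel":[0,-0.2,0],"rot":[0,0,0],"fingers":-1},{"travel":[0,-0.3,0],"rot":[0,0,0],"fingers":-1},{"travel":[0,-0.4,0],"rot":[0,0,0],"fingers":-1},{"travel":[0,-0.5,0],"rot":[0,0,0],"fingers":-1},{"travel":[0,-0.6,0],"rot":[0,0,0],"fingers":-1},{"travel":[0,-0.7,0],"rot":[0,0,0],"fingers":-1},{"travel":[0,-0.78,0],"rot":[0,0,0],"fingers":-1},{"travel":[0,-0.8,0],"rot":[0,0,0],"fingers":-1},{"travel":[0,-0.8,0],"rot":[0,0,0],"fingers":-1}]'
python3 -m pendant '[{"travel":[0,-0.02,0],"rot":[0,0,0],"fingers":-1},{"travel":[0,-0.04,0],"rot":[0,0,0],"fingers":-1},{"travel":[0,-0.04,0],"rot":[0,0,0],"fingers":-1}]'
```

```text
clock: 5.0
tcp_pos: [0.4485, -0.1658, 0.1755]
orientation: [0.001, 0.088, 0.996, -0.0]
wrist_force: [0.2, -1.0, 5.0]
finger_gap: 0.0248
grip_force: 29.7
clock: 5.3
tcp_pos: [0.4478, -0.17, 0.1754]
orientation: [0.001, 0.088, 0.996, 0.0]
wrist_force: [1.2, 2.1, 5.8]
finger_gap: 0.0246
grip_force: 29.8
```

Not at the stop yet, so I'll creep on until the force rises.

```bash
for i in 1; do python3 -m pendant '[{"travel":[0,-0.015,0],"rot":[0,0,0],"fingers":-1},{"travel":[0,-0.015,0],"rot":[0,0,0],"fingers":-1}]'; python3 -m pendant '[{"travel":[0,-0.015,0],"rot":[0,0,0],"fingers":-1},{"travel":[0,-0.015,0],"rot":[0,0,0],"fingers":-1}]'; python3 -m pendant '[{"travel":[0,-0.015,0],"rot":[0,0,0],"fingers":-1},{"travel":[0,-0.015,0],"rot":[0,0,0],"fingers":-1}]'; done | grep -E 'pos|wrist'
```

```text
tcp_pos: [0.4475, -0.1716, 0.1754]
wrist_force: [2.1, 2.1, 6.2]
tcp_pos: [0.4472, -0.1733, 0.1754]
wrist_force: [0.8, 1.4, 6.0]
tcp_pos: [0.4471, -0.1739, 0.1754]
wrist_force: [1.8, 7.3, 7.0]
```

```bash
python3 -m pendant '[{"travel":[0,-0.015,0],"rot":[0,0,0],"fingers":-1},{"travel":[0,-0.015,0],"rot":[0,0,0],"fingers":-1},{"travel":[0,-0.015,0],"rot":[0,0,0],"fingers":-1}]'
python3 -m pendant '[{"travel":[0,0.015,0],"rot":[0,0,0],"fingers":0.2},{"travel":[0,0.015,0],"rot":[0,0,0],"fingers":1},{"travel":[0,0.015,0],"rot":[0,0,0],"fingers":1},{"travel":[0,0.015,0],"rot":[0,0,0],"fingers":1},{"travel":[0,0.015,0],"rot":[0,0,0],"fingers":1}]'
python3 -m pendant '[{"travel":[0,0,-0.3],"rot":[0,0,0],"fingers":1},{"travel":[0,0,-0.63],"rot":[0,0,0],"fingers":1},{"travel":[0,0,-0.63],"rot":[0,0,0],"fingers":-1},{"travel":[0,0,-0.63],"rot":[0,0,0],"fingers":-1}]'
sed -i 's/s\["finger_gap"\].round(4)/s["finger_gap"]/' h.py
cat > m.py <<'E'
from h import *
import sys
for n in ("top","scene"):
    p,d=env.read_camera(n); cv2.imwrite(f"pics/{n}{sys.argv[1]}.png",p)
    v,u=np.nonzero(d>0); w=world(n,np.c_[u,v],d)
    for t,(x,y,z,r) in dict(knob=(.448,-.174,.185,.022),button=(.5348,-.187,.2,.03),post=(.5945,-.1975,.187,.022)).items():
        k=(np.hypot(w[:,0]-x,w[:,1]-y)<r)&(abs(w[:,2]-z)<(.008 if t!="button" else .02)); q=w[k]
        if len(q): print(n,t,len(q),q.mean(0).round(4),"medz",np.median(q[:,2]).round(4))
go([.5348,-.187,.25])
E
python3 m.py 1
```

```text
clock: 6.2
tcp_pos: [0.4471, -0.174, 0.1754]
orientation: [0.002, 0.086, 0.996, 0.003]
wrist_force: [3.3, 13.0, 7.4]
finger_gap: 0.025
grip_force: 30.5
clock: 6.7
tcp_pos: [0.4457, -0.1752, 0.1742]
orientation: [-0.0, 0.088, 0.996, 0.0]
wrist_force: [0.3, 0.7, -0.4]
finger_gap: 0.0854
grip_force: 0.0
clock: 7.1
tcp_pos: [0.4464, -0.1755, 0.2508]
orientation: [0.001, 0.088, 0.996, -0.001]
wrist_force: [-0.2, 0.2, -0.6]
finger_gap: 0.059
grip_force: 0.0
top button 3 [ 0.5447 -0.1708  0.1968] medz 0.198
top post 56 [ 0.5951 -0.1949  0.1877] medz 0.1878
scene knob 79 [ 0.449  -0.1702  0.184 ] medz 0.1845
scene button 191 [ 0.5377 -0.1855  0.2002] medz 0.2008
scene post 86 [ 0.5951 -0.1973  0.1882] medz 0.1883
tcp [ 0.4453 -0.1748  0.249 ] t 7.2 F [ 0.  -0.  -0.7] gap 0.04424947485276199 yaxis [0.174 0.985 0.001] z [-0.001  0.001 -1.   ]
travel units [-0.752  0.03  -0.009]
```

The carriage is home: the force rose to 13 N with no further motion. The button is still at 0.200, 12.5–13.4 mm above the post. I'll go over it with the fingers shut.

```bash
python3 -m pendant '[{"travel":[-0.4,0.012,0],"rot":[0,0,0],"fingers":-1},{"travel":[-0.763,0.025,0],"rot":[0,0,0],"fingers":-1},{"travel":[-0.763,0.025,0],"rot":[0,0,0],"fingers":-1},{"travel":[-0.763,0.025,0],"rot":[0,0,0],"fingers":-1},{"travel":[-0.763,0.025,0],"rot":[0,0,0],"fingers":-1},{"travel":[-0.763,0.025,0],"rot":[0,0,0],"fingers":-1}]' 
python3 -m pendant '[{"travel":[0,0,0.1],"rot":[0,0,0],"fingers":-1},{"travel":[0,0,0.2],"rot":[0,0,0],"fingers":-1},{"travel":[0,0,0.22],"rot":[0,0,0],"fingers":-1},{"travel":[0,0,0.22],"rot":[0,0,0],"fingers":-1}]'
python3 -m pendant '[{"travel":[0,0,0.02],"rot":[0,0,0],"fingers":-1},{"travel":[0,0,0.02],"rot":[0,0,0],"fingers":-1}]'
python3 -m pendant '[{"travel":[0,0,0.02],"rot":[0,0,0],"fingers":-1},{"travel":[0,0,0.02],"rot":[0,0,0],"fingers":-1}]'
```

```text
clock: 7.8
tcp_pos: [0.5354, -0.1877, 0.2499]
orientation: [-0.0, 0.088, 0.996, 0.0]
wrist_force: [-0.5, 0.1, 0.2]
finger_gap: 0.0
grip_force: 0.0
clock: 8.2
tcp_pos: [0.5357, -0.1877, 0.2225]
orientation: [-0.001, 0.088, 0.996, 0.0]
wrist_force: [0.1, -0.1, 0.2]
finger_gap: -0.0001
grip_force: 0.0
clock: 8.4
tcp_pos: [0.5366, -0.188, 0.2211]
orientation: [0.0, 0.087, 0.996, 0.0]
wrist_force: [0.5, 0.3, 0.3]
finger_gap: 0.0001
grip_force: 0.0
clock: 8.6
tcp_pos: [0.5369, -0.1882, 0.2191]
orientation: [0.001, 0.088, 0.996, -0.0]
wrist_force: [-0.1, -0.9, 1.5]
finger_gap: -0.0003
grip_force: 0.3
```

Contact is at TCP z≈0.219, as computed. Now I'll press 13 mm.

```bash
python3 -m pendant '[{"travel":[0,0,0.03],"rot":[0,0,0],"fingers":-1},{"travel":[0,0,0.06],"rot":[0,0,0],"fingers":-1},{"travel":[0,0,0.09],"rot":[0,0,0],"fingers":-1},{"travel":[0,0,0.11],"rot":[0,0,0],"fingers":-1},{"travel":[0,0,0.11],"rot":[0,0,0],"fingers":-1},{"travel":[0,0,0.11],"rot":[0,0,0],"fingers":-1},{"travel":[0,0,0.11],"rot":[0,0,0],"fingers":-1}]'; python3 m.py 2
python3 - <<'E'
import cv2
cv2.imwrite("pics/c2.png",cv2.resize(cv2.imread("pics/scene2.png")[160:320,190:400],None,fx=3,fy=3,interpolation=2))
E
```

```text
clock: 9.3
tcp_pos: [0.5369, -0.1882, 0.2062]
orientation: [0.001, 0.087, 0.996, -0.0]
wrist_force: [-1.6, -0.2, 6.7]
finger_gap: -0.0002
grip_force: 3.2
scene knob 77 [ 0.449  -0.1704  0.184 ] medz 0.1848
scene button 220 [ 0.5411 -0.1815  0.1958] medz 0.1906
scene post 87 [ 0.5951 -0.1972  0.1881] medz 0.1885
tcp [ 0.5369 -0.1882  0.2062] t 9.4 F [-0.7  0.2  6.9] gap 0.00014525140455684592 yaxis [ 0.174  0.985 -0.   ] z [ 0.001 -0.001 -1.   ]
travel units [ 0.018  0.007 -0.365]
```

View pics/c2.png

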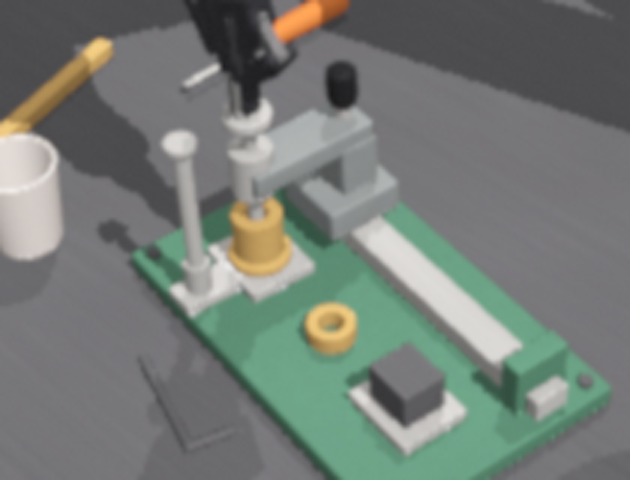

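The picture shows the fingers on the button at crop (248,108), the probe over the bush at (258,225), and the post top at (180,142). The ring, key and cup haven't moved. I'll check the button surface height against the post's, leaving out the finger points.

Run:
```python
from h import *
p,d=env.read_camera("scene"); v,u=np.nonzero(d>0); w=world("scene",np.c_[u,v],d)
r=np.hypot(w[:,0]-.5375,w[:,1]+.1875); b=(r<.0185)&(w[:,2]<.21)&(w[:,2]>.17)&(p[v,u].mean(1)>130)
print(np.histogram(w[b,2],bins=np.arange(.17,.211,.003)), np.median(w[b,2]))
k=(np.hypot(w[:,0]-.595,w[:,1]+.1972)<.0115)&(w[:,2]>.175); print("post",np.median(w[k,2]),np.histogram(w[k,2],bins=np.arange(.17,.211,.003))[0])
s=env.get_state(); print(s["tcp_pos"],s["wrist_force"],s["clock"])
```

```text
(array([ 0,  0,  4, 11, 12, 21, 38,  9,  3,  0,  0,  1,  0]), array([0.17 , 0.173, 0.176, 0.179, 0.182, 0.185, 0.188, 0.191, 0.194,
       0.197, 0.2  , 0.203, 0.206, 0.209])) 0.18808210722025256
post 0.18936985930654368 [ 0  2  3  2  8 15 32  5  0  0  0  0  0]
[ 0.5369092  -0.18819589  0.20619728] [-0.51635625  0.60744346  6.72165087] 9.45
```

Both tops peak in the same height bin (0.188–0.191), so they are level within about 1 mm, and the button is held at about 6.7 N.

```bash
python3 -m pendant '[{"travel":[0,0,0],"rot":[0,0,0],"fingers":-1},{"travel":[0,0,0],"rot":[0,0,0],"fingers":-1},{"travel":[0,0,0],"rot":[0,0,0],"fingers":-1},{"travel":[0,0,0],"rot":[0,0,0],"fingers":-1}]' && python3 -c "
from workcell import env
print(env.hand_in())"
```

```text
clock: 9.85
tcp_pos: [0.5369, -0.1882, 0.2062]
orientation: [0.001, 0.087, 0.996, -0.0]
wrist_force: [-0.8, 0.6, 6.7]
finger_gap: 0.0002
grip_force: 3.2
the job is handed in; nothing more can be done
None
```

I've handed the job in at 9.85 s: the carriage is home against the bush stop, and the arm is holding the button down with about 6.7 N, level with the setting post to within about 1 mm by camera; the hand-in returned no verdict.

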